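# Unstack the pantry tins and rebuild the spice riser

## Robot

A 6-joint arm with a two-finger parallel gripper is mounted at the origin on the work surface. World frame = base frame: x ahead of the robot, y to its left, z up, the work surface at z = 0. Lengths are in m, angles in rad, forces in N, time in s.
With the tool pointing down it reaches from about 0.275 to 0.85 m from the base axis. Payload 5.2 kg.
Tool frame: the origin (TCP) lies where the fingers leave the gripper's body, on its centre line; the fingertips stand 73 mm ahead of it and the grasp point (between the pads) lies 54 mm ahead of it; z points along the fingers, y is the line along which they close (so a half turn about z gives the same grasp; the last joint's range is limited). The gripper opens to 85 mm and grips with 20 to 120 N. Pads are 22 mm wide; open, the fingers measure 114 mm over their backs; the gripper's body (76 mm by 85 mm) begins 54 mm behind the grasp point. The pads swing forward as they close: fully open they stand 13 mm farther back than shut.
Start: joints at [1.134, 0.259, 1.535, -0, 1.348, -0.203], TCP at [0.127, 0.535, 0.304] pointing down, gripper open.
Joint ranges: [-3.14, 3.14], [-0.91, 2.08], [0.19, 2.58], [-1.22, 4.36], [0.22, 2.71], [-3.12, 3.12]. Speed limits (rad/s): [2.57, 2.57, 3.14, 3.14, 3.14, 3.14].

## Interface

Orientations are given as a rotation vector (axis times angle).
In Python, from plant import robot gives the robot as it stands. Calls block until the motion is done:
- robot.move_to(position, orientation): joint-space move of the TCP to a pose.
- robot.movel(position, rate=0.15, ori=None, max_force=None): straight line of the TCP; ori=None keeps the orientation; rate is the mean speed in m/s. With max_force (N) it stops when the force on the tool has changed by that much, and returns True; else False.
- robot.set_joints(angles): joint-space move.
- robot.command_gripper(opening, force=None): finger opening in m; force is the grip in N (None keeps the last); returns when the fingers have stopped.
- robot.sleep(seconds).
- robot.inverse_kinematics(position, orientation): joint angles nearest the present ones, or None.
- robot.camera(name): name is "scene" or "top" or "wrist"; returns the picture (384x512x3 uint8, blue, green, red); there is no depth.
- robot.camera_model(name): a dict with "camera_matrix" (3x3 intrinsics, pixels), "k1" (the pictures are not rectified: a ray, as slopes to the right and down, at radius r is drawn at 1 + k1 r^2 times it, then the intrinsics apply), "world_from_camera" (4x4, takes a point from camera to world coordinates). Camera axes: x right, y down, z forward; pixel columns grow to the right and rows downward; lengths in m; the calibration is good to about 2 mm. A picture is of the moment at which its call begins: read the wrist's pose just before it. camera_model takes no time and is no camera call; for the wrist camera it gives the pose at the moment of the call.
A pose or a line that the arm cannot do raises robot.MotionError and nothing moves.
- robot.sign_off(): hands the job in; it is judged then, once.
Readings, each from a call of its own:
- robot.get_time_s(): time.
- robot.get_joint_pos(): joint angles.
- robot.get_joint_velocities(): joint speeds.
- robot.get_effort(): joint torques, N m.
- robot.get_position(): TCP position.
- robot.get_tcp_rot(): TCP orientation.
- robot.get_wrist_force(): force on the tool from outside, world axes, zero at the start.
- robot.get_ft_torque(): the same for the moment, N m.
- robot.get_gripper_width(): finger opening in m.
- robot.get_grasp_force(): force on a finger pad.
Only numpy, scipy, OpenCV 4.12 (cv2) and the standard library are available. Lean on these libraries where they do the work, as an engineer would, in place of code of your own. Each camera call takes 0.05 s, during which the arm holds its last target. There are 200 camera calls.

## Task

Take the stack of tins apart and stand each tin flat inside the wooden drip tray of its own shape: round, square and oblong. Once the wooden riser is bare, set it on the lower tier so that all four pins drop fully home in the sockets. Keep everything upright and leave the jar and the bottle where they stand.

Things in the scene. Friction and masses are not known exactly. Their poses are not given: they have to be found in the camera images.
- round_tin: Loose round metal tin with a flush, dark-rimmed lid, diameter 50, height 50, 0.08 to 0.18 kg, upright. Origin: centre of its underside; z up. At the start it stands on one end of the oblong tin's top, beside the square tin (which end varies). (sizes in mm)
- square_tin: Loose square metal tin with a flush, dark-rimmed lid, 48 x 48, height 50, 0.09 to 0.19 kg, upright. Origin: centre of its underside; x and y along its sides, z up. At the start it stands on the other end of the oblong tin's top; the gap between the two small tins is about 17 to 25, so take them across the oblong tin's width. (sizes in mm)
- oblong_tin: Loose oblong metal tin with a flush, dark-rimmed lid, 56 wide (its x) x 130 long (its y), height 45, 0.15 to 0.31 kg. Origin: centre of its underside; z up. At the start it lies lengthwise on the riser's board, up to 12 off its middle along the length. (sizes in mm)
- riser: Loose upper tier of a pale wooden spice riser, about 0.2 kg, carrying the tins: board 64 (its x, grip across it) x 190 (its y) x 16 on four corner pins. Origin: centre, at the level of the pin tips; the board spans 32 to 48 above it. Pins: diameter 10, 32 long, last 8 tapering to 5, at x = +-20, y = +-82. It may be turned half round. (sizes in mm)
- tier: Fixed lower tier of the riser: pale wooden board on the worktop, 66 (its x) x 192 (its y) x 24 high. Four blind sockets in its top at x = +-20, y = +-82, diameter 14, 14 deep, edges chamfered 1.5. Origin: centre of its underside; z up. With the pins home the riser's origin is 10 above the tier's. (sizes in mm)
- round_tray: Fixed round wooden drip tray, outer diameter 76, inner 66, floor 4 thick, rim 10 high overall. Origin: centre of its underside. (sizes in mm)
- square_tray: Fixed square wooden drip tray, 76 x 76 outside, 68 x 68 inside, floor 4 thick, rim 10 high overall. Origin: centre of its underside; x and y along its sides. (sizes in mm)
- oblong_tray: Fixed oblong wooden drip tray, 82 (its x) x 156 (its y) outside, 74 x 148 inside, floor 4 thick, rim 10 high overall. Origin: centre of its underside. (sizes in mm)
- jar: Bystander: loose amber glass jar with a dark lid, diameter 64, 95 high, upright, standing among the small trays. Origin: centre of its underside. (sizes in mm)
- bottle: Bystander: loose green glass bottle with a black cap, diameter 56, 170 high, upright, near the robot's left. Origin: centre of its underside. (sizes in mm)
Things that resemble listed ones, but are neither listed nor needed, are in the scene too. What is shaped like the square_tin but yellow is not meant. What is shaped like the riser but orange is not meant.

How it is judged:
By the outcome, as a careful person would: the job done as asked, in the order asked, and still so for the second after the job is handed in, with the robot touching nothing.
It also fails if it takes over 112 s, if anything falls off the work surface, if the arm or the gripper's body presses on something with over 40 N, if the wrist force passes 120 N, or if a joint passes its speed limit or range.

## Working session

There is one attempt and no reset: what is moved stays moved. The work goes in short steps, each a Python script; the robot and the scene stay as the last script left them, time stands still between calls to the robot, and variables do not carry over. Pictures are saved under pics/ and viewed, at most 14 in all, crops included, and the job is handed in when it is done.

```bash
mkdir -p pics; ls
python3 - <<'E'
from plant import robot
import cv2
for n in("scene","top"):
    cv2.imwrite(f"pics/{n}0.png",cv2.resize(robot.camera(n),(800,600),interpolation=cv2.INTER_CUBIC))
    m=robot.camera_model(n);print(n,m["camera_matrix"],m["k1"],m["world_from_camera"])
E
```

```text
pics
scene [[384.15711624   0.         259.7102445 ]
 [  0.         384.15711624 189.0711497 ]
 [  0.           0.           1.        ]] -0.1333397961827004 [[ 0.48636112  0.70655159 -0.51404058  1.10532419]
 [ 0.87359129 -0.38172571  0.30186709 -0.20087073]
 [ 0.01706217 -0.59587779 -0.80289386  0.90975324]
 [ 0.          0.          0.          1.        ]]
top [[478.0846736    0.         247.64828687]
 [  0.         478.0846736  193.09758232]
 [  0.           0.           1.        ]] -0.15166518145822705 [[ 0.01804273 -0.99498767  0.09835643  0.4423476 ]
 [-0.99979915 -0.01881288 -0.00690835  0.12535649]
 [ 0.00872409 -0.09821203 -0.99512727  1.68217601]
 [ 0.          0.          0.          1.        ]]
```

View pics/scene0.png

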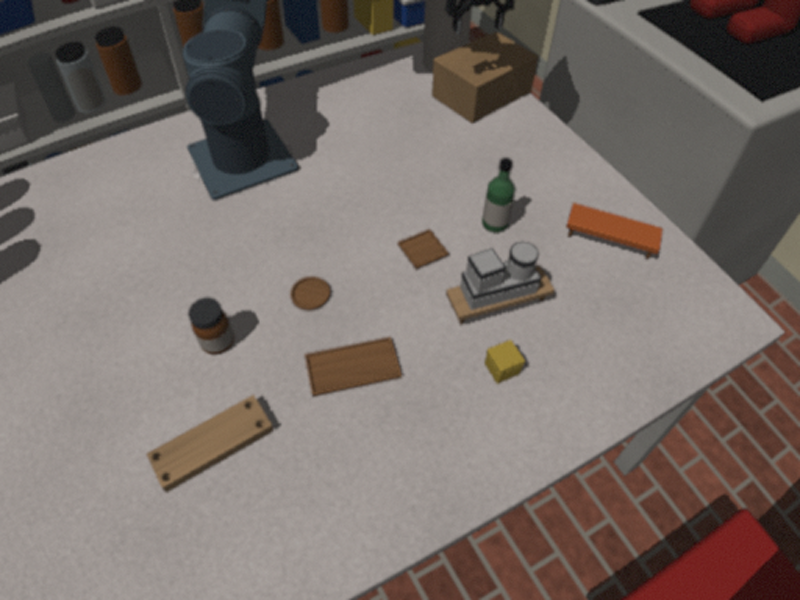

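View pics/top0.png

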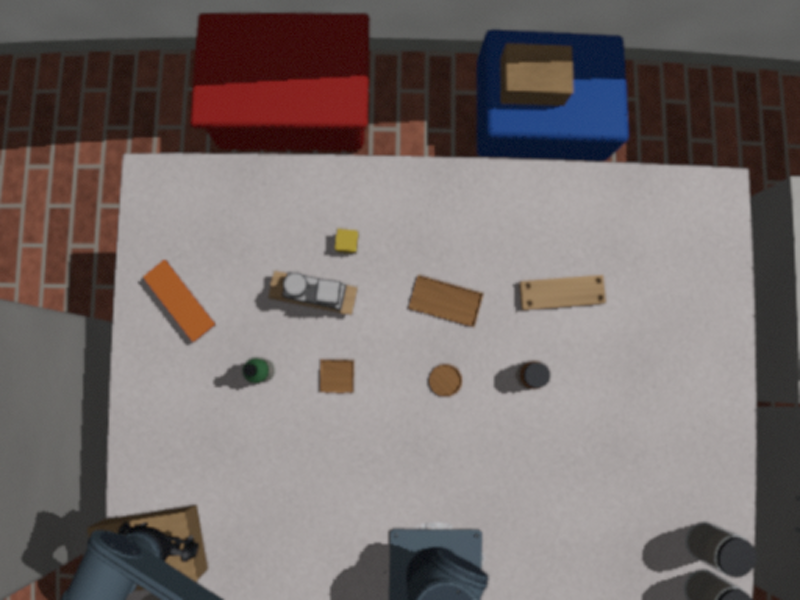

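The scene shows:
- **Stack:** top (313,293), scene (500,285), on the pale riser, with grey tins.
- **Decoys:** the yellow cube at top (346,240) and the orange riser at top (178,301). Neither fits, because the tins are metal and the riser is pale wood.
- **Trays and tier:** tier at top (562,292), oblong tray (445,301), square tray (337,376), round tray (445,380).

Next I'll take close wrist views.

```bash
cat > h.py <<'E'
from plant import robot
import cv2, numpy as np
from scipy.spatial.transform import Rotation as R
def world(m,px,z):
    K=m["camera_matrix"];T=np.array(m["world_from_camera"])
    n=cv2.undistortPoints(np.array(px,float).reshape(-1,1,2),K,np.array([m["k1"],0,0,0.]))[:,0]
    d=np.c_[n,np.ones(len(n))]@T[:3,:3].T
    return T[:3,3]+d*((z-T[2,3])/d[:,2])[:,None]
def pix(m,P):
    T=np.linalg.inv(m["world_from_camera"])
    return cv2.projectPoints(np.array(P,float).reshape(-1,1,3),cv2.Rodrigues(T[:3,:3])[0],T[:3,3],m["camera_matrix"],np.array([m["k1"],0,0,0.]))[0][:,0]
def ori(a):
    "tool down, closing line (tool y) at world angle a (mod pi); choose branch with smallest wrist turn"
    return (R.from_euler('z',a)*R.from_matrix(np.array([[0,1,0],[1,0,0],[0,0,-1.]]).T)*R.from_euler('z',np.pi/2*0)).as_rotvec()
E
python3 - <<'E'
from h import *
m=robot.camera_model("top")
for n,p,z in[("riser",(313,293),.048),("tier",(562,292),.024),("obl",(445,301),.01),("sq",(337,376),.01),("rd",(445,380),.01),("jar",(535,376),.095),("bottle",(256,370),.17),("yel",(346,240),.05)]:
    print(n,world(m,np.array(p)*.64,z).round(3))
print(R.from_rotvec(robot.get_tcp_rot()).as_matrix().round(3),robot.get_position())
w=robot.camera_model("wrist");print(w)
Rt=R.from_rotvec(robot.get_tcp_rot()).as_matrix();T=np.array(w["world_from_camera"])
print(Rt.T@(T[:3,3]-robot.get_position()),Rt.T@T[:3,:3])
for a in(0,1):print(R.from_rotvec(ori(a)).as_matrix().round(2))
E
```

```text
riser [[0.62  0.277 0.048]]
tier [[ 0.636 -0.281  0.024]]
obl [[ 0.612 -0.017  0.01 ]]
sq [[0.439 0.222 0.01 ]]
rd [[ 0.434 -0.019  0.01 ]]
jar [[ 0.446 -0.204  0.095]]
bottle [[0.448 0.377 0.17 ]]
yel [[0.739 0.207 0.05 ]]
[[-0.973  0.232 -0.001]
 [ 0.232  0.973 -0.001]
 [ 0.    -0.002 -1.   ]] [0.12724369 0.53471661 0.30317498]
{'camera_matrix': array([[292.34333528,   0.        , 258.45513814],
       [  0.        , 292.34333528, 186.53167114],
       [  0.        ,   0.        ,   1.        ]]), 'k1': 0.02089103824867372, 'world_from_camera': array([[ 0.23147194,  0.93412061,  0.27173411,  0.05685004],
       [ 0.97284004, -0.22176142, -0.06636361,  0.55325963],
       [-0.00173147,  0.27971514, -0.96008148,  0.37344146],
       [ 0.        ,  0.        ,  0.        ,  1.        ]])}
[ 0.07279751  0.00162059 -0.07024517] [[ 1.93780056e-04 -9.59990741e-01 -2.80031676e-01]
 [ 9.99999969e-01  2.30400111e-04 -9.78529431e-05]
 [ 1.58457249e-04 -2.80031648e-01  9.59990756e-01]]
[[ 0.  1.  0.]
 [ 1.  0. -0.]
 [-0.  0. -1.]]
[[-0.84  0.54  0.  ]
 [ 0.54  0.84 -0.  ]
 [-0.    0.   -1.  ]]
```

```bash
cat >> h.py <<'E'
def best(p,a):
    c=[]
    for k in(0,1,-1):
        q=robot.inverse_kinematics(p,ori(a+k*np.pi))
        if q is not None:c.append((abs(q[5]),a+k*np.pi))
    return ori(min(c)[1])
def shot(name):
    m=robot.camera_model("wrist");im=robot.camera("wrist")
    np.save(f"pics/{name}.npy",m,allow_pickle=True);cv2.imwrite(f"pics/{name}_raw.png",im)
    cv2.imwrite(f"pics/{name}.png",cv2.resize(im,(800,600),interpolation=cv2.INTER_CUBIC));return m,im
def load(name): return np.load(f"pics/{name}.npy",allow_pickle=True).item(),cv2.imread(f"pics/{name}_raw.png")
E
python3 - <<'E'
from h import *
print(robot.get_time_s())
robot.move_to([.5,-.04,.42],ori(np.pi/2));robot.sleep(.3);m,_=shot("trays");print(m["world_from_camera"][:3,3],robot.get_time_s(),robot.get_joint_pos())
p=[.62,.277,.34];robot.move_to(p,best(p,-.1));robot.sleep(.3);m,_=shot("stack");print(m["world_from_camera"][:3,3],robot.get_time_s(),robot.get_joint_pos())
E
```

```text
0.1
[ 0.42764273 -0.03780012  0.49022672] 2.9167 [-3.01989146e-01  1.16498988e-01  1.43250505e+00  8.61746012e-06
  1.59267782e+00 -1.87332210e+00]
[0.62636777 0.34964173 0.4105011 ] 5.1917 [ 2.55817721e-01  4.78716010e-01  1.12515247e+00 -1.75466903e-05
  1.53749140e+00  3.56174902e-01]
```

View pics/trays.png

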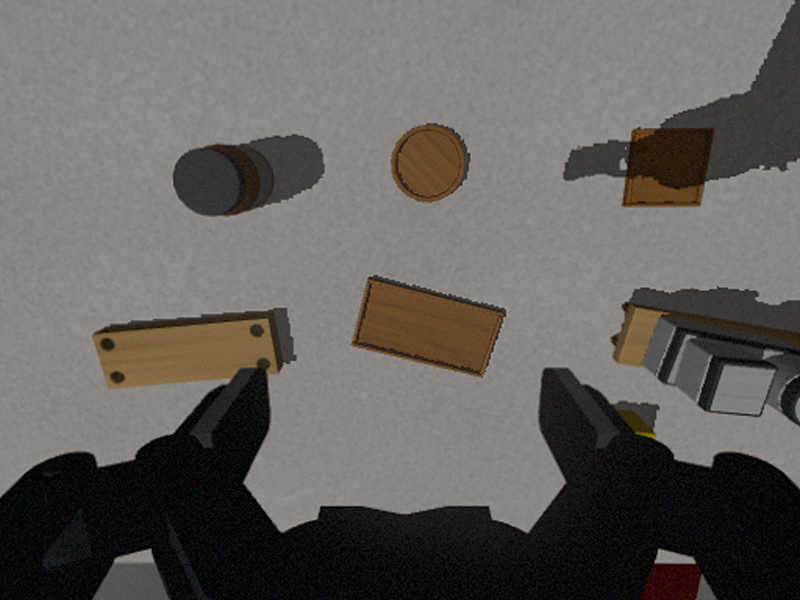

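View pics/stack.png

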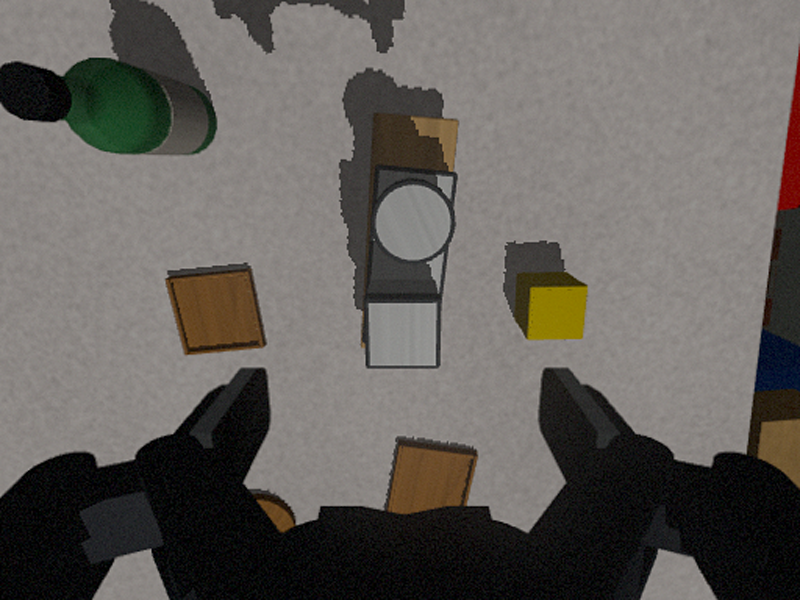

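The stack view shows a round tin lid at (414,221) and a square lid at about (367-440, 298-367). Both are grey metal on the pale riser. The yellow cube at (556,310) is the decoy. The tray view shows the round tray at (429,163), square tray at (668,167), oblong tray at (428,326), and tier sockets at (107,345), (257,330), (118,377) and (264,364). I'll enlarge the crops.

Run:
```python
from h import *
_,a=load("stack");_,b=load("trays")
c=a[60:244,215:305];c=cv2.resize(c,None,fx=3.2,fy=3.2,interpolation=cv2.INTER_CUBIC)
cv2.imwrite("pics/c1.png",cv2.convertScaleAbs(c,alpha=1.3,beta=10));print(c.shape)
c=b[72:256,215:470];cv2.imwrite("pics/c2.png",cv2.convertScaleAbs(cv2.resize(c,None,fx=3,fy=3,interpolation=cv2.INTER_CUBIC),alpha=1.4,beta=20))
```

```text
(589, 288, 3)
```

View pics/c1.png

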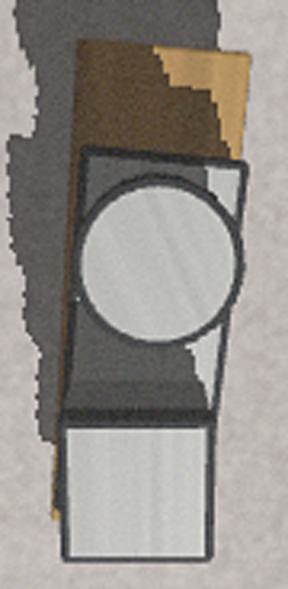

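View pics/c2.png

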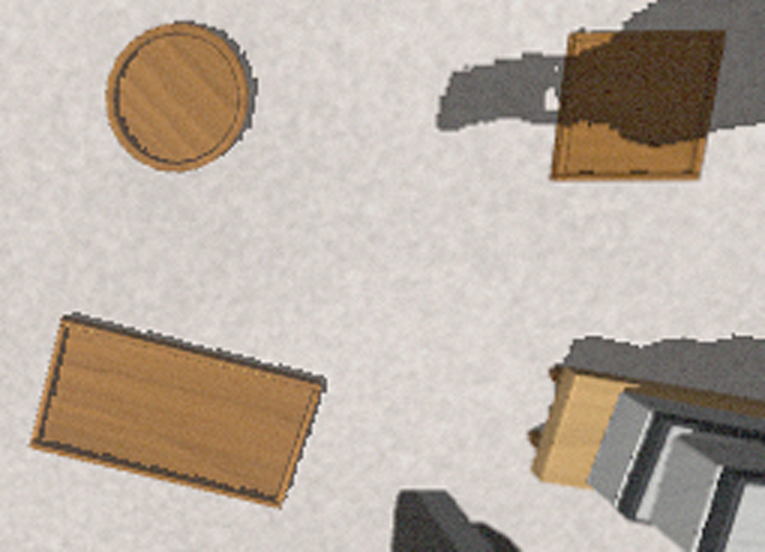

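```bash
cat > meas.py <<'E'
from h import *
a,_=load("stack");b,_=load("trays")
c1=lambda p:np.array([215,60])+(np.array(p)+.5)/3.2-.5
c2=lambda p:np.array([215,72])+(np.array(p)+.5)/3-.5
def rep(n,q):
    q=q[:,:2];print(n,"c",q.mean(0).round(4),"sides",[ (round(np.hypot(*d),4),round(np.degrees(np.arctan2(d[1],d[0])),1)) for d in np.roll(q,-1,0)-q])
print("round",world(a,c1([(160,260),(77,260),(243,260),(160,174),(160,346)]),.143).round(4)[:,:2].tolist())
rep("square",world(a,c1([(62,412),(216,410),(212,560),(63,562)]),.143))
rep("obl far edge",world(a,c1([(84,150),(247,165)]),.093));rep("riser far",world(a,c1([(78,40),(252,55)]),.048))
print(world(a,c1([(84,150),(247,165)]),.093),world(a,c1([(78,40),(252,55)]),.048))
print("rtray",world(b,c2([(178,97),(107,97),(248,97),(178,22),(178,171)]),.01).round(4)[:,:2].tolist())
rep("sqtray",world(b,c2([(570,32),(724,31),(701,181),(551,180)]),.01))
rep("obtray",world(b,c2([(67,318),(324,383),(281,506),(32,446)]),.01))
rep("tier",world(b,np.array([(107,345),(257,330),(264,364),(118,377)])*.64,.024))
E
python3 meas.py
```

```text
round [[0.6282, 0.3142], [0.6047, 0.3166], [0.6517, 0.3119], [0.6304, 0.3379], [0.6258, 0.2893]]
square c [0.615  0.2458] sides [(np.float64(0.046), np.float64(-4.9)), (np.float64(0.049), np.float64(-95.9)), (np.float64(0.0466), np.float64(175.1)), (np.float64(0.049), np.float64(83.3))]
obl far edge c [0.6335 0.3407] sides [(np.float64(0.0536), np.float64(-10.8)), (np.float64(0.0536), np.float64(169.2))]
riser far c [0.6379 0.3776] sides [(np.float64(0.0632), np.float64(-10.4)), (np.float64(0.0632), np.float64(169.6))]
[[0.60717862 0.34571866 0.093     ]
 [0.65987077 0.33564376 0.093     ]] [[0.60679723 0.38331083 0.048     ]
 [0.66898955 0.37194286 0.048     ]]
rtray [[0.432, -0.0131], [0.432, -0.0505], [0.432, 0.0237], [0.395, -0.0137], [0.4702, -0.0125]]
sqtray c [0.4381 0.2271] sides [(np.float64(0.0778), np.float64(89.9)), (np.float64(0.0756), np.float64(2.0)), (np.float64(0.0797), np.float64(-90.6)), (np.float64(0.0748), np.float64(-179.4))]
obtray c [ 0.6104 -0.0109] sides [(np.float64(0.1526), np.float64(75.3)), (np.float64(0.0809), np.float64(-15.1)), (np.float64(0.1537), np.float64(-104.6)), (np.float64(0.0811), np.float64(164.1))]
tier c [ 0.6358 -0.2768] sides [(np.float64(0.1649), np.float64(96.0)), (np.float64(0.0406), np.float64(6.0)), (np.float64(0.1637), np.float64(-84.6)), (np.float64(0.0388), np.float64(-172.2))]
```

```bash
cat >> h.py <<'E'
D=np.radians
def pick(xy,a,z,hi,width,o=None,F=45):
    o=best([*xy,hi],a) if o is None else o
    robot.move_to([*xy,hi],o)
    hit=robot.movel([*xy,z],rate=.2,max_force=12)
    robot.command_gripper(max(width-.015,0),F);w=robot.get_gripper_width();f=robot.get_grasp_force()
    print("pick hit",hit,"w",round(w,4),"F",np.round(f,1),"t",robot.get_time_s())
    robot.movel([*xy,hi],rate=.25);print(" lifted w",round(robot.get_gripper_width(),4),np.round(robot.get_grasp_force(),1))
def place(xy,a,z,hi,o=None):
    o=best([*xy,hi],a) if o is None else o
    robot.move_to([*xy,hi],o)
    robot.movel([*xy,z+.02],rate=.25);hit=robot.movel([*xy,z],rate=.06,max_force=8)
    print("place hit",hit,robot.get_position().round(4) if hasattr(robot.get_position(),'round') else robot.get_position())
    robot.command_gripper(.085);robot.movel([*xy,hi],rate=.25);print(" t",robot.get_time_s())
E
python3 - <<'E'
from h import *
pick((.615,.2458),D(-5.5),.093+.087,.29,.048)
place((.438,.227),D(90),.005+.087,.29)
pick((.6282,.3142),D(-10.5),.093+.087,.29,.05)
place((.4325,-.0133),D(0),.005+.087,.29)
p=[.60,.235,.36];robot.move_to(p,best(p,D(-10.5)));robot.sleep(.2);shot("s2");print(robot.get_time_s())
E
```

```text
pick hit False w 0.0473 F 45.9 t 6.675
 lifted w 0.0473 46.4
place hit True [0.4385 0.2271 0.0925]
 t 11.35
pick hit False w 0.049 F 45.8 t 14.0667
 lifted w 0.0492 46.8
place hit True [ 0.4335 -0.0135  0.0928]
 t 18.7083
20.1333
```

View pics/s2.png

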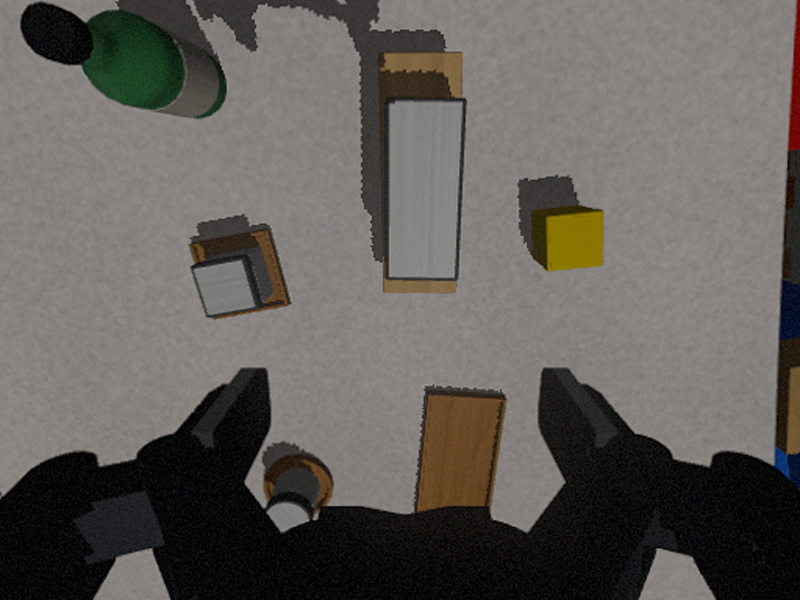

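The oblong lid corners are at (386,99), (466,99), (459,280) and (384,278). The riser board corners are at (379,52), (463,52), (455,292) and (384,291). The square and round tins stand in their trays.

Run:
```python
from h import *
m,_=load("s2")
for n,p,z in[("obl",[(386,99),(466,99),(459,280),(384,278)],.093),("riser",[(379,52),(463,52),(455,292),(384,291)],.048)]:
    q=world(m,np.array(p)*.64,z)[:,:2];d=(q[0]+q[1]-q[2]-q[3])/2;print(n,q.mean(0),np.hypot(*d),np.degrees(np.arctan2(d[1],d[0]))-90,np.hypot(*(q[1]-q[0])))
```

```text
obl [0.62112391 0.27809023] 0.12702847924674202 -11.320826324684035 0.054606868398879675
riser [0.62138293 0.28538663] 0.18777516922794285 -10.354747898312368 0.0631849200354601
```

Run:
```python
from h import *
pick((.6213,.2776),D(-11),.048+.083,.25,.056,F=60)
place((.6104,-.0109),D(-15),.005+.083,.2)
p=[.636,-.33,.23];robot.move_to(p,best(p,D(6)));robot.sleep(.3);m,im=shot("tier")
p=[.621,.235,.25];robot.move_to(p,best(p,D(-10.4)));robot.sleep(.3);m,im=shot("riser");print(robot.get_time_s())
```

```text
pick hit False w 0.0549 F 63.4 t 21.8083
 lifted w 0.0551 63.8
place hit True [ 0.6112 -0.0109  0.0891]
 t 25.4583
29.4167
```

View pics/tier.png

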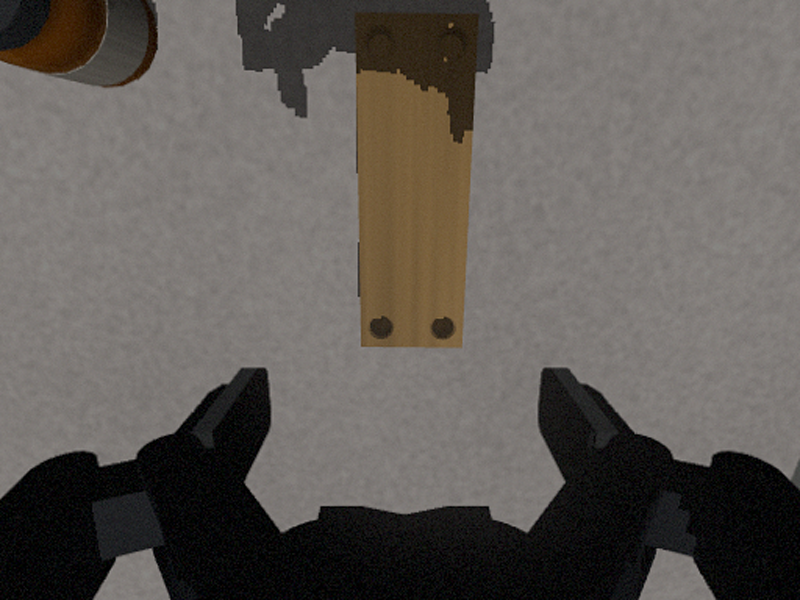

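View pics/riser.png

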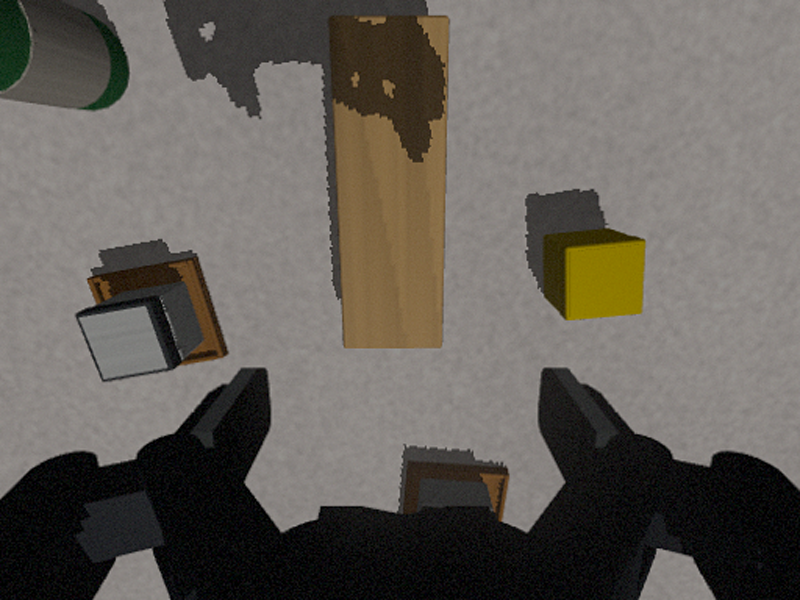

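The tier's sockets are at (380,41), (456,40), (442,328) and (381,328), with corners at (355,13), (477,13), (462,347) and (361,347). The bare riser's corners are at (330,16), (449,16), (442,348) and (343,348).

Run:
```python
from h import *
def rep(n,m,p,z):
    q=world(m,(np.array(p)+.5)*.64-.5,z)[:,:2];d=(q[0]+q[1]-q[2]-q[3])/2;e=(q[1]+q[2]-q[0]-q[3])/2
    print(n,q.mean(0).round(4),"L",np.hypot(*d).round(4),"W",np.hypot(*e).round(4),"yawL",(np.degrees(np.arctan2(d[1],d[0]))-90).round(2),"yawW",np.degrees(np.arctan2(e[1],e[0])).round(2))
m,_=load("tier");rep("tier",m,[(355,13),(477,13),(462,347),(361,347)],.024);rep("sock",m,[(380,41),(456,40),(442,328),(381,328)],.024)
m,_=load("riser");rep("riser",m,[(330,16),(449,16),(442,348),(343,348)],.048)
```

```text
tier [ 0.6355 -0.2778] L 0.192 W 0.0654 yawL 5.65 yawW 6.09
sock [ 0.6361 -0.2776] L 0.1658 W 0.0402 yawL 5.15 yawW 6.42
riser [0.6213 0.2851] L 0.1884 W 0.0631 yawL -10.38 yawW -10.41
```

Run:
```python
from h import *
zc=.092
pick((.6213,.2851),D(-10.4),zc,.24,.064,F=80)
z0=robot.get_position()[2]
t=np.array([.6358,-.2778]);o=best([*t,.22],D(5.5))
robot.move_to([*t,.24],o);robot.movel([*t,zc+.030],rate=.2);robot.sleep(.2)
f0=np.array(robot.get_wrist_force())
hit=robot.movel([*t,zc+.0102],rate=.03,max_force=8)
robot.sleep(.1);print(hit,np.array(robot.get_position()).round(4),"riser z",robot.get_position()[2]-zc,(np.array(robot.get_wrist_force())-f0).round(2),np.array(robot.get_ft_torque()).round(2),robot.get_gripper_width(),robot.get_time_s())
shot("ins")
```

```text
pick hit False w 0.0626 F 87.7 t 30.9583
 lifted w 0.0625 87.4
True [ 0.6356 -0.2777  0.1045] riser z 0.01253935103367508 [-1.72  0.38  7.93] [0.04 0.02 0.  ] 0.06234203033191796 35.3333
```

View pics/ins.png

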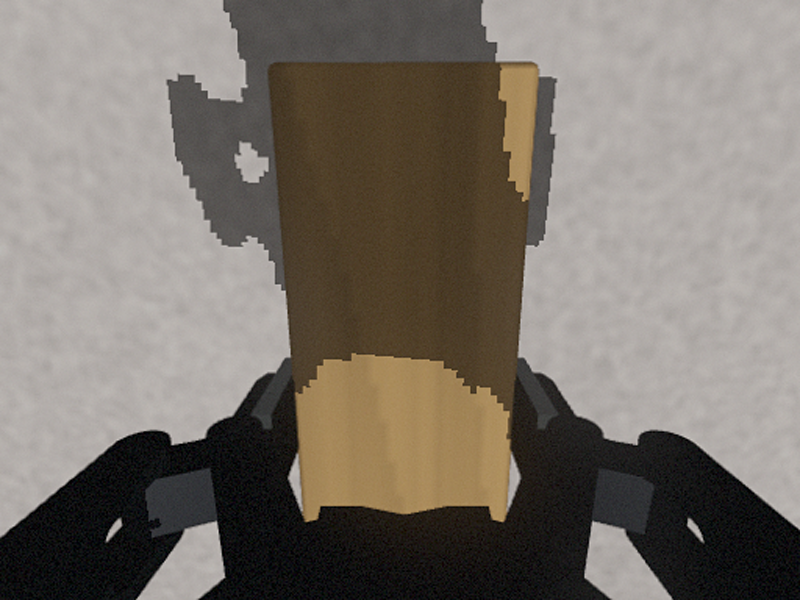

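The board now sits over the tier with its pins deep in the sockets, though it reads 2.5 mm high. I'll press a bit more, release, and check from the side.

Run:
```python
from h import *
p=np.array(robot.get_position())
hit=robot.movel([p[0],p[1],.1012],rate=.02,max_force=18);robot.sleep(.1)
print(hit,np.array(robot.get_position()).round(4),np.array(robot.get_wrist_force()).round(1))
robot.command_gripper(.085);robot.sleep(.3);robot.movel([p[0],p[1],.26],rate=.2)
q=[.636,-.33,.24];robot.move_to(q,best(q,D(5.5)));robot.sleep(.3);m,im=shot("fin")
def ov(m,z):
    c,s=np.cos(D(5.5)),np.sin(D(5.5));return pix(m,[[.6357+c*x-s*y,-.2778+s*x+c*y,z] for x in(-.032,.032) for y in(-.095,.095)])
print((ov(m,.058)/.64).round(0).tolist(),(ov(m,.068)/.64).round(0).tolist())
s=robot.camera("scene");cv2.imwrite("pics/sc_raw.png",s);cv2.imwrite("pics/sc.png",cv2.resize(s[200:330,70:370],None,fx=2.6,fy=2.6,interpolation=cv2.INTER_CUBIC));print(robot.get_time_s())
```

```text
True [ 0.6357 -0.2777  0.1046] [-2.5  0.4  6.1]
[[359.0, 360.0], [349.0, -1.0], [466.0, 361.0], [482.0, -1.0]] [[358.0, 368.0], [346.0, -8.0], [468.0, 368.0], [485.0, -8.0]]
38.0167
```

View pics/fin.png

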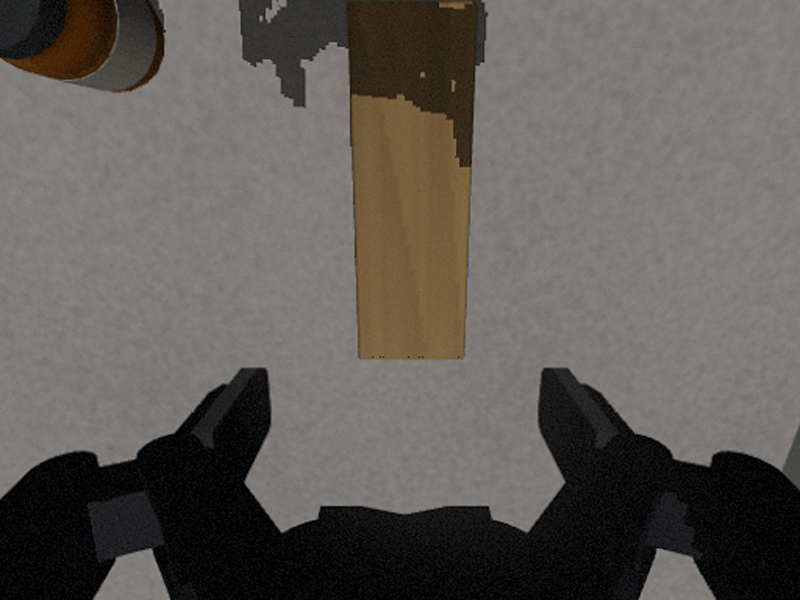

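View pics/sc.png

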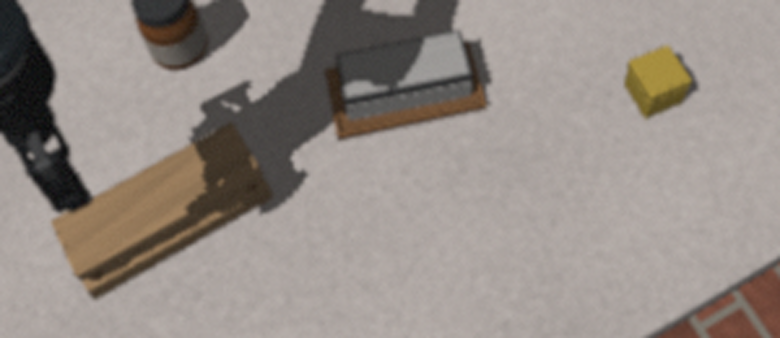

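The board is level, and its outline matches the prediction for pins home (359-465 wide, near edge at row 358, against a predicted 360). I'll check the height by touching it with closed fingertips at both ends, then take one picture of the trays.

Run:
```python
from h import *
robot.command_gripper(0.0,20)
u=np.array([-np.sin(D(5.5)),np.cos(D(5.5))]);c=np.array([.6357,-.2778])
for s in(-.075,.075):
    p=c+s*u;robot.movel([*p,.165],rate=.2);h=robot.movel([*p,.122],rate=.03,max_force=14);z=robot.get_position()[2];print(h,"top z",round(z-.073,4));robot.movel([*p,.165],rate=.2)
robot.movel([*c,.3],rate=.25);robot.command_gripper(.085)
p=[.58,.05,.42];robot.move_to(p,ori(np.pi/2));robot.sleep(.3);shot("fin2");print(robot.get_time_s())
```

```text
True top z 0.0576
True top z 0.0576
46.2333
```

View pics/fin2.png

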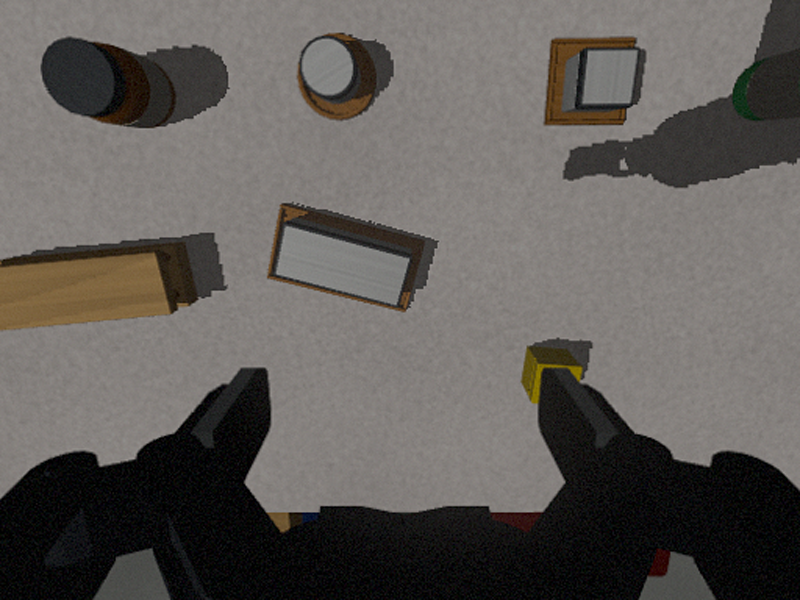

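All three tins look upright: round lid at (328,67), square at (608,78), oblong at (343,265). I'll check the numbers before signing off. The lid centres should lie on the tray centres.

Run:
```python
from h import *
m,_=load("fin2")
for n,p,z,t in[("rd",(328,67),.054,(.4325,-.0133)),("sq",(609,78),.054,(.438,.227)),("ob",(342.5,266),.049,(.6104,-.0109))]:
    print(n,world(m,np.array(p)*.64,z)[0,:2].round(4)-t)
```

```text
rd [-0.0002 -0.0009]
sq [0.0039 0.0026]
ob [-0.0006  0.0015]
```

```bash
python3 -c "
from plant import robot
print(robot.sign_off())"
```

```text
the job is handed in; nothing more can be done
None
```

I handed the job in at about 46 s: each tin stands in its own tray, within 5 mm of centre, the riser's pins are fully home in the tier (board top 57.6 mm at both ends, 58 expected), and the jar and bottle were not touched.

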